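# Put the drill-press tools back in their places

### The job

Put the four tools lying about the bench back where they belong: stand the hole saw in the wide cell of the divided box and the sanding drum in its narrow cell, both with their shanks up, and lay the V-block lengthwise in the short tray and the block plane lengthwise in the long tray, each flat on the floor of its place and right way up as it is now. Set every tool down rather than dropping it, and leave the can of finish where it stands.

Things in the scene. Friction and masses are not known exactly. Their poses are not given: they have to be found in the camera images.
- hole_saw: Grey steel hole saw standing teeth down: a closed cup 60 mm in diameter and 40 mm high with four dark slots in its side; on top a small brass hub (22 mm diameter, up to 44 mm) and an upright bare steel shank, 12 mm in diameter, from 44 to 85 mm above the underside: grip it there. About 0.2 kg. Origin: centre of the underside; z up along the shank. Loose.
- sanding_drum: Sanding drum standing on end: a reddish-brown abrasive sleeve 34 mm in diameter and 45 mm high, a steel washer (24 mm diameter, up to 48 mm), and an upright bare steel shank, 12 mm in diameter, from 48 to 85 mm above the underside: grip it there. About 0.13 kg. Origin: centre of the underside; z up along the shank. Loose.
- v_block: Bright steel V-block, 70 mm long (its x), 45 mm wide (its y), 40 mm high, with a V groove about 33 mm wide and 16 mm deep along its length in the top. Grip it across the 45 mm width, by its upper part. About 0.5 kg. Origin: centre of the underside; z up. Loose.
- block_plane: Small dark steel block plane lying on its sole: 130 mm long (its x), 45 mm wide (its y); two upright cheeks 80 mm long, the middle of its length, rise to 40 mm and are 45 mm apart over their outsides (grip it across them, at the middle); wooden front knob at +x up to 31 mm, sloping steel iron and brass cap between the cheeks, rising towards -x to about 53 mm. About 0.55 kg. Origin: centre of the sole's underside; z up. Loose.
- wide_cell (a point): Centre of the floor of the wide cell of the divided box, an open dark wooden box fixed to the bench, 90 by 149 mm outside, 30 mm high, floor 4 mm thick, walls and divider 5 mm, with two cells. This cell measures 80 mm (x) by 80 mm (y); its floor is 4 mm and the wall tops 30 mm above the bench. Axes are those of the box: y runs along the row of cells, from the narrow to the wide one; z up. The cell centres are 72 mm apart.
- narrow_cell (a point): Centre of the floor of the narrow cell of the same divided box: 80 mm (x) by 54 mm (y) inside, floor 4 mm and wall tops 30 mm above the bench. Same axes as the wide cell.
- short_tray: Short low wooden tray with a grey felt floor, fixed to the bench: inside 94 mm (its x) by 70 mm (its y), floor 3 mm and rim 8 mm above the bench, walls 5 mm thick. Origin: centre of the underside, on the bench, so the floor lies at z = 3 mm.
- long_tray: Long low wooden tray with a grey felt floor, fixed to the bench: inside 154 mm (its x) by 70 mm (its y), floor 3 mm and rim 8 mm above the bench, walls 5 mm thick. Origin: centre of the underside, on the bench, so the floor lies at z = 3 mm.
- finish_can: Can of wood finish standing among the tools, 66 mm in diameter, 85 mm high, 0.45 kg, loose; to be left alone. Origin: centre of the underside. Unlisted odds and ends among the tools are lower than 60 mm.
There are look-alikes about, which are no part of the job. Leave any blue look-alike of the hole_saw alone.

How it is judged (in metres and radians):
At the end, for the whole second after the job is handed in: Saw and drum stand on the floors of the wide and narrow cells (16 and 28 mm of centre); V-block and plane lie on the floors of the short and long trays (20 mm of centre, 20 degrees lengthwise); undersides within 4 mm of floor, tilt under 4.5 degrees, at rest, released; can within 30 mm (horizontal distance between hole_saw and wide_cell below 0.016 m and z of hole_saw in the frame of wide_cell between -0.003 and 0.004 m and angle between each of hole_saw, sanding_drum, v_block, block_plane's own z axis and vertical below 0.08 rad and linear speed of each of hole_saw, sanding_drum, v_block, block_plane below 0.02 m/s and horizontal distance between sanding_drum and narrow_cell below 0.028 m and z of sanding_drum in the frame of narrow_cell between -0.003 and 0.004 m and horizontal distance between v_block and short_tray below 0.02 m and z of v_block in the frame of short_tray between 0 and 0.007 m and angle between the x axis of v_block and the x axis of short_tray, either way round below 0.35 rad and horizontal distance between block_plane and long_tray below 0.02 m and z of block_plane in the frame of long_tray between 0 and 0.007 m and angle between the x axis of block_plane and the x axis of long_tray, either way round below 0.35 rad and distance of finish_can from where it was at the start of the episode below 0.03 m and angle between finish_can's own z axis and vertical below 0.15 rad); the robot touches nothing.
It fails at once if the hole saw is dropped or thrown (moves faster than 0.8 m/s with no finger on it: a free fall of over 30 mm) (linear speed of hole_saw above 0.8 m/s and contact force between hole_saw and the fingers below 0.05 N).
It fails at once if the sanding drum is dropped or thrown (moves faster than 0.8 m/s with no finger on it: a free fall of over 30 mm) (linear speed of sanding_drum above 0.8 m/s and contact force between sanding_drum and the fingers below 0.05 N).
It fails at once if the v block is dropped or thrown (moves faster than 0.8 m/s with no finger on it: a free fall of over 30 mm) (linear speed of v_block above 0.8 m/s and contact force between v_block and the fingers below 0.05 N).
It fails at once if the block plane is dropped or thrown (moves faster than 0.8 m/s with no finger on it: a free fall of over 30 mm) (linear speed of block_plane above 0.8 m/s and contact force between block_plane and the fingers below 0.05 N).
It fails at once if the finish can is pushed more than 30 mm or tipped (not (distance of finish_can from where it was at the start of the episode below 0.03 m and angle between finish_can's own z axis and vertical below 0.15 rad)).
It also fails if it takes over 99 s, if anything falls off the work surface, if the arm or the gripper's body presses on something with over 40 N, if the wrist force passes 120 N, or if a joint passes its speed limit or range.

### The arm

A 6-joint arm with a two-finger parallel gripper is mounted at the origin on the work surface. World frame = base frame: x ahead of the robot, y to its left, z up, the work surface at z = 0. Lengths are in mm, angles in rad, forces in N, time in s.
With the tool pointing down it reaches from about 250 to 800 mm from the base axis. Payload 8.5 kg.
Tool frame: the origin (TCP) lies midway between the tips of the shut fingers; the grasp point (between the pads) lies 19 mm behind it; z points along the fingers, y is the line along which they close (so a half turn about z gives the same grasp; the last joint's range is limited). The gripper opens to 85 mm and grips with 20 to 120 N. Pads are 22 mm wide; open, the fingers measure 114 mm over their backs; the gripper's body (76 mm by 85 mm) begins 54 mm behind the grasp point. The pads swing forward as they close: fully open they stand 13 mm farther back than shut.
Start: joints at [-1.224, 0.238, -0.013, 1.319, 0, 1.571], TCP at [178.425, -493.703, 231.276] pointing down, gripper open.
Joint ranges: [-2.66, 2.66], [-1.03, 1.9], [-1.14, 1.46], [-1.82, 2.27], [-1.45, 1.34], [-3.14, 3.14]. Speed limits (rad/s): [2.22, 2.22, 2.79, 3.14, 3.14, 3.14].

### API

Orientations are given as a unit quaternion [w, x, y, z].
In Python, from bench import env, command_gripper, solve_ik, monitor, viewer, workorder gives the robot as it stands. Calls block until the motion is done:
- env.goto(position, orientation): joint-space move of the TCP to a pose.
- env.move_straight(position, rot=None, feed=150, max_force=None): straight line of the TCP; rot=None keeps the orientation; feed is the mean speed in mm/s. With max_force (N) it stops when the force on the tool has changed by that much, and returns True; else False.
- env.move_joints(angles): joint-space move.
- command_gripper(opening, force=None): opening from 0.0 (shut) to 1.0 (fully open); force is the grip in N (None keeps the last); returns when the fingers have stopped.
- env.wait(seconds).
- solve_ik(position, orientation): joint angles nearest the present ones, or None.
- monitor.state(): the state.
- viewer.snapshot(name): name is "side" or "top"; returns a dict with "pixels" (384x512x3 uint8, red, green, blue), "vfov" (degrees; the focal length in pixels is half the picture's height over the tangent of half this angle, whatever the lens; pixels are square), "cx", "cy" (the principal point, pixels), "dist_coeffs" ([k1, k2, p1, p2, k3] as OpenCV has them; the pictures are not rectified), "R" (3x3) and "t" (3): a world point X has camera coordinates R X + t. Camera axes: x right, y down, z forward; pixel columns grow to the right and rows downward; lengths in mm; the calibration is good to about 2 mm. A picture is of the moment at which its call begins. There is no depth.
A pose or a line that the arm cannot do raises env.IKError and nothing moves.
- workorder.hand_in(): hands the job in; it is judged then, once.
The state is a dict: "time": time; "joint_pos": joint angles; "qd": joint speeds; "tau": joint torques, N m; "position": TCP position; "tcp_rot": TCP orientation; "force": force on the tool from outside, world axes, zero at the start; "ft_torque": the same for the moment, N m; "opening": opening from 0.0 (shut) to 1.0 (fully open); "finger_force": force on a finger pad.
Only numpy, scipy, OpenCV 4.12 (cv2) and the standard library are available. Lean on these libraries where they do the work, as an engineer would, in place of code of your own. Each camera call takes 0.05 s, during which the arm holds its last target. There are 200 camera calls.

## Working session

There is one attempt and no reset: what is moved stays moved. The work goes in short steps, each a Python script; the robot and the scene stay as the last script left them, time stands still between calls to the robot, and variables do not carry over. Pictures are saved under pics/ and viewed, at most 14 in all, crops included, and the job is handed in when it is done.

```bash
mkdir -p pics; ls
python3 - <<'E'
from bench import env, monitor, viewer
import cv2,numpy as np,pickle
for n in("top","side"):
    s=viewer.snapshot(n); pickle.dump(s,open(f"{n}0.pkl","wb"))
    cv2.imwrite(f"pics/{n}0.png",cv2.resize(s["pixels"][:,:,::-1],(800,600),interpolation=cv2.INTER_CUBIC))
    print(n,s["vfov"],s["cx"],s["cy"],s["dist_coeffs"],np.round(s["R"],3).tolist(),s["t"], -np.array(s["R"]).T@s["t"])
print(monitor.state())
E
```

```text
pics
top 57.271914991568636 258.5065727668484 191.91993830752725 [-0.05735719  0.          0.          0.          0.        ] [[0.012, -1.0, -0.02], [-0.994, -0.01, -0.107], [0.107, 0.021, -0.994]] [  50.51719546  562.5885198  1146.30848188] [ 435.7861342    32.28511593 1200.88678975]
side 56.8546746193966 252.44591506238143 191.0821958123035 [0.02394347 0.         0.         0.         0.        ] [[-0.923, -0.384, -0.017], [-0.3, 0.749, -0.591], [0.24, -0.54, -0.807]] [535.60708666 139.11079843 829.12982791] [337.19257838 549.53691925 760.25875629]
{'time': 0.1, 'joint_pos': array([-1.22398396e+00,  2.38739376e-01, -1.41842185e-02,  1.31922069e+00,
        5.29870975e-06,  1.57079276e+00]), 'qd': array([ 0.00028559, -0.00078106,  0.00099608, -0.00084377, -0.00078203,
       -0.00080142]), 'tau': array([ 1.82884751e-04, -5.39720356e+01,  3.47000134e+01,  1.33593366e-02,
        2.51063699e-05,  3.83872518e-06]), 'position': array([ 178.31729865, -493.37451937,  230.72661925]), 'tcp_rot': array([-6.64330418e-04,  9.85002254e-01,  1.72540157e-01, -1.13676816e-04]), 'force': array([ 0.26254264, -0.11725929,  0.38808502]), 'ft_torque': array([-0.02123696, -0.02455999, -0.00285411]), 'finger_force': 0.0, 'opening': 1.0038840134680092}
```

View pics/top0.png

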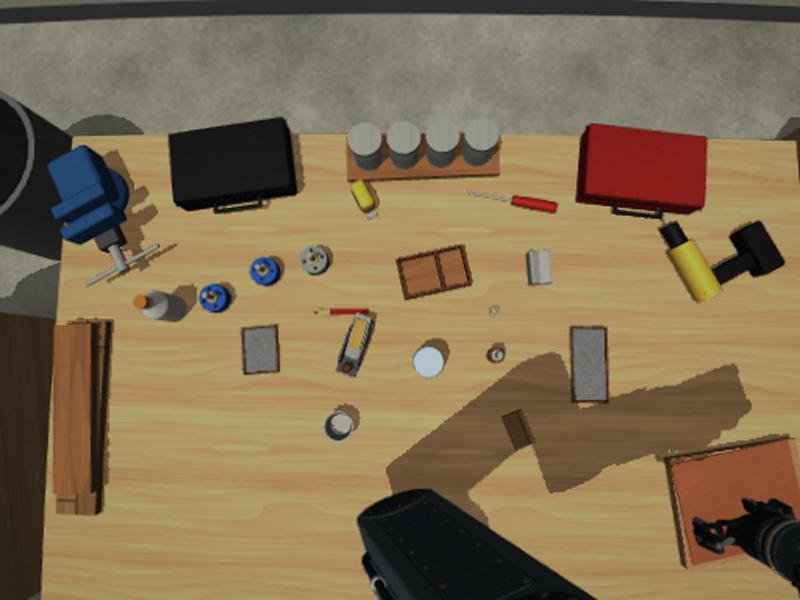

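View pics/side0.png

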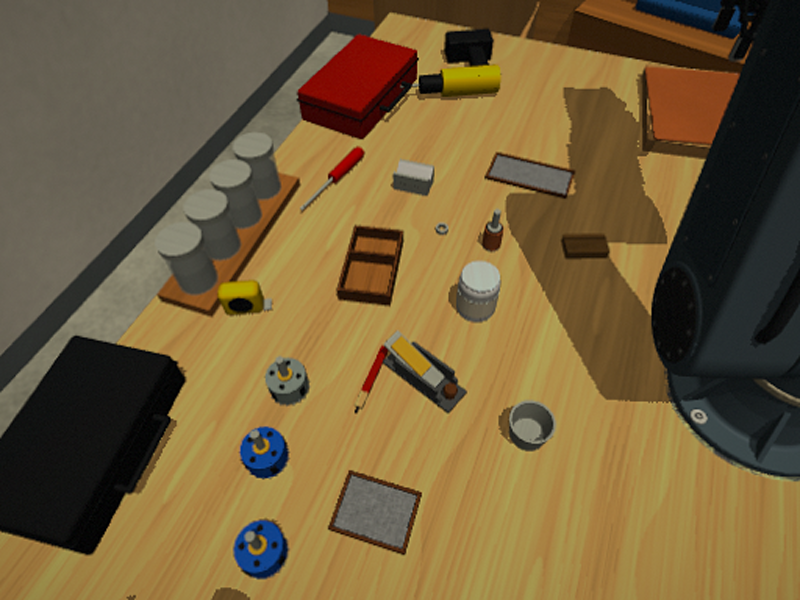

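The top view (800 px scale) shows the hole saw at (314,260), the blue look-alikes at (265,271) and (214,298), the plane at (356,345) with its knob at (346,368), and the drum at (496,354). The V-block is at (539,267), the box at (434,272) with the wide cell on the left, the short tray at (261,350), the long tray at (589,365) and the can at (429,361). The side view agrees. Next I'll measure from masks in the regions of interest (ROIs).

```bash
cat > vis.py <<'E'
import cv2,numpy as np,pickle
def cam(s):
    f=192/np.tan(np.radians(s["vfov"]/2))
    return np.array([[f,0,s["cx"]],[0,f,s["cy"]],[0,0,1.]]),np.array(s["dist_coeffs"]),np.array(s["R"]),np.array(s["t"])
def rays(s,uv):
    K,d,R,t=cam(s)
    p=cv2.undistortPoints(np.array(uv,float).reshape(-1,1,2),K,d)[:,0]
    return -R.T@t,np.c_[p,np.ones(len(p))]@R
def onplane(s,uv,z):
    c,D=rays(s,uv); return c+D*((z-c[2])/D[:,2])[:,None]
def proj(s,X):
    K,d,R,t=cam(s); return cv2.projectPoints(np.array(X,float).reshape(-1,1,3),cv2.Rodrigues(R)[0],t,K,d)[0][:,0]
def tri(s1,a,s2,b):
    c1,D1=rays(s1,[a]);c2,D2=rays(s2,[b]);d1,d2=D1[0]/np.linalg.norm(D1),D2[0]/np.linalg.norm(D2)
    A=sum(np.eye(3)-np.outer(d,d) for d in(d1,d2)); b_=(np.eye(3)-np.outer(d1,d1))@c1+(np.eye(3)-np.outer(d2,d2))@c2
    X=np.linalg.solve(A,b_); return X,np.linalg.norm(np.cross(X-c1,d1))+np.linalg.norm(np.cross(X-c2,d2))
def blob(s,roi,fn):
    x0,y0,x1,y1=roi; im=s["pixels"][y0:y1,x0:x1]; hsv=cv2.cvtColor(np.ascontiguousarray(im),cv2.COLOR_RGB2HSV).astype(int)
    m=fn(*cv2.split(hsv.astype(np.float32))).astype(np.uint8)
    cs,_=cv2.findContours(m,cv2.RETR_EXTERNAL,cv2.CHAIN_APPROX_NONE); 
    n,l,st,ce=cv2.connectedComponentsWithStats(m); k=1+np.argmax(st[1:,4])
    ys,xs=np.nonzero(l==k); return np.c_[xs+x0,ys+y0].astype(float)
def rect(P):   # P world pts Nx3 of pixel centres
    (c,wh,a)=cv2.minAreaRect(P[:,:2].astype(np.float32)); w,h=wh
    if w<h: w,h,a=h,w,a+90
    return np.round(c,1),np.round((w+3.4,h+3.4),1),round((a+90)%180-90,1)
E
python3 - <<'E'
from vis import *
T=pickle.load(open("top0.pkl","rb"));S=pickle.load(open("side0.pkl","rb"))
q=lambda *a:[int(v/1.5625) for v in a]
gray=lambda h,s,v:(s<50)
steel=lambda h,s,v:(s<70)&(v>60)
dark=lambda h,s,v:(v<140)&(s>90)
for n,r,f,z in [("short",q(236,318,286,380),gray,3),("long",q(562,318,614,408),gray,3),("box",q(390,238,478,304),lambda h,s,v:v<150,30),
  ("vb",q(520,242,560,292),gray,40),("saw",q(296,240,332,282),gray,40),("can",q(405,340,450,385),gray,85),("plane",q(328,306,380,382),lambda h,s,v:(s<80),20)]:
    uv=blob(T,r,f);P=onplane(T,uv,z);print(n,len(uv),rect(P),"mean",P.mean(0).round(1))
tile=np.hstack([cv2.resize(np.ascontiguousarray(s["pixels"][y:y+50,x:x+50,::-1]),(400,400),interpolation=cv2.INTER_NEAREST) for s,x,y in((T,205,193),(T,292,202))])
cv2.imwrite("pics/c1.png",tile)
X=[(140,155),(230,125)]
t2=np.hstack([cv2.resize(np.ascontiguousarray(s["pixels"][y:y+60,x:x+60,::-1]),(400,400),interpolation=cv2.INTER_NEAREST) for s,x,y in((S,240,205),(S,290,120))])
cv2.imwrite("pics/c2.png",t2)
E
```

```text
short 543 (array([453.4, 373.3]), array([97.4, 71.9]), 5.9) mean [453.  373.2   3. ]
long 916 (array([ 430.9, -345.7]), array([155.8,  71.6]), -0.9) mean [ 429.1 -345.2    3. ]
box 1186 (array([625.2,  -6.9]), array([157.6, 100.8]), -76.8) mean [624.8  -3.4  30. ]
vb 315 (array([ 635.1, -230.2]), array([74.4, 53.7]), 4.6) mean [ 634.9 -230.3   40. ]
saw 233 (array([646. , 252.1]), array([66.7, 58.1]), 46.0) mean [645.5 251.6  40. ]
can 322 (array([432.7,   6.9]), array([66.2, 63.3]), 0.3) mean [432.    6.1  85. ]
plane 367 (array([467.5, 162.6]), array([135.4,  51.3]), -19.0) mean [460.9 163.1  20. ]
```

View pics/c1.png

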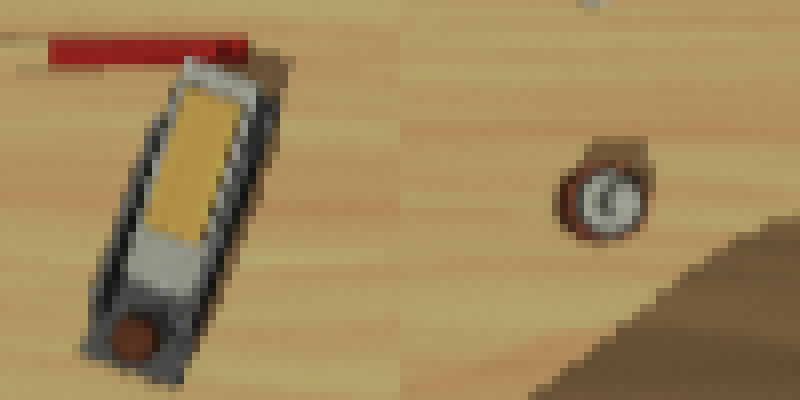

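View pics/c2.png

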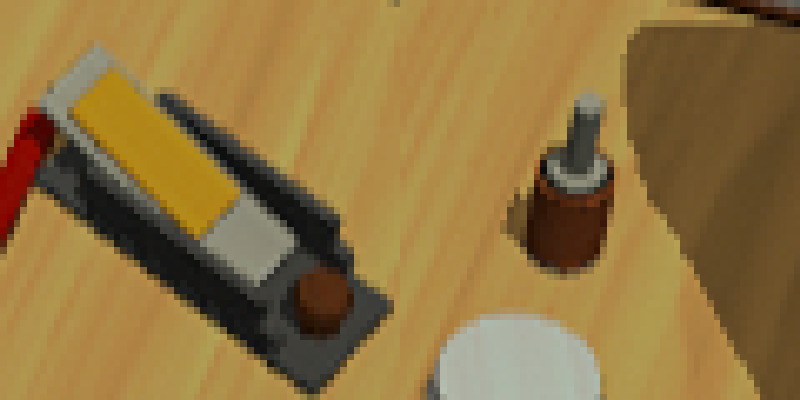

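The crops show the plane's knob end at (132,368) in the left tile of c1. The drum washer is at (610,203), and in c2 its shank top is at (590,103). Next I'll take closer crops of the saw, box and V-block.

Run:
```python
from vis import *
T=pickle.load(open("top0.pkl","rb"));S=pickle.load(open("side0.pkl","rb"))
c=lambda s,x,y:cv2.resize(np.ascontiguousarray(s["pixels"][y:y+50,x:x+60,::-1]),(360,300),interpolation=cv2.INTER_NEAREST)
cv2.imwrite("pics/c3.png",np.vstack([np.hstack([c(T,249,150),c(T,180,145)]),np.hstack([c(S,212,143),c(S,160,220)])]))
tc=lambda x,y:(205+x/8-.5,193+y/8-.5)
sc=lambda x,y:(240+x/6.667-.5,205+y/6.667-.5)
print("front mid top",onplane(T,[tc(132,370)],4),"side",onplane(S,[sc(353,348)],4))
for z,pts in((40,[(165,95),(340,225)]),(3,[(315,392),(38,180)])):
    P=onplane(S,[sc(*p) for p in pts],z);d=P[1]-P[0];print(P.round(1),np.linalg.norm(d),np.degrees(np.arctan2(d[1],d[0])))
P=onplane(T,[tc(157,118),tc(100,300)],40);d=P[1]-P[0];print("cheekT",P.round(1),np.linalg.norm(d),np.degrees(np.arctan2(d[1],d[0])))
print("knob",tri(T,tc(134,340),S,sc(323,298)))
print("drum washer",onplane(T,[(317.75,226.9)],48),"shank",onplane(S,[(318,134.95)],85))
```

```text
front mid top [[403.98933543 182.55065491   4.        ]] side [[403.55714685 182.68150951   4.        ]]
[[494.1 132.   40. ]
 [419.3 158.2  40. ]] 79.23696363944713 160.7002940370311
[[410.4 202.8   3. ]
 [532.  161.9   3. ]] 128.2264241618166 -18.586826140838873
cheekT [[508.7 170.   40. ]
 [433.4 191.9  40. ]] 78.45912090121611 163.78872922321162
knob (array([417.08064016, 179.2953504 ,  25.63036582]), np.float64(0.20339909619275987))
drum washer [[ 447.41851392 -138.06968315   48.        ]] shank [[ 447.6181053  -138.05629892   85.        ]]
```

View pics/c3.png

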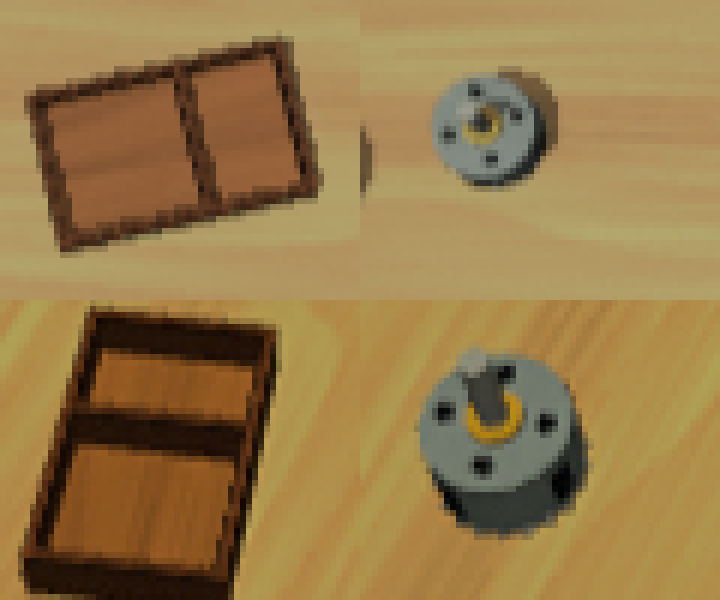

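The box's top corners are clear in c3 (top tile: 30,95 / 285,40 / 320,192 / 65,248), as is the saw's shank tip (467,108 in the top tile; 473,362 in the side tile).

Run:
```python
from vis import *
T=pickle.load(open("top0.pkl","rb"));S=pickle.load(open("side0.pkl","rb"))
t=lambda x,y,X,Y:(X+x/6-.5,Y+y/6-.5)
for s,c,X,Y in((T,[(28,94),(287,38),(322,192),(63,250)],249,150),(S,[(27,556),(92,310),(278,328),(232,572)],212,143)):
    c=[(x,y-(300 if s is S else 0)) for x,y in c]
    P=onplane(s,[t(x,y,X,Y) for x,y in c],30)
    d=P-np.roll(P,1,0); print("box",P.mean(0).round(1),np.linalg.norm(d,axis=1).round(1),np.degrees(np.arctan2(d[:,1],d[:,0])).round(1))
a=t(107,107,180,145);b=t(113,62,160,220)
print("saw tri",tri(T,a,S,b),"disc",onplane(T,[t(127,128,180,145)],40),onplane(S,[t(138,122,160,220)],40),"hub",onplane(T,[t(123,126,180,145)],44))
q=lambda *a:[int(v/1.5625) for v in a]
g=lambda h,s,v:s<50
uv=blob(S,q(385,150,440,202),g);print("vbS",rect(onplane(S,uv,20)),onplane(S,uv,20).mean(0))
c=lambda s,x,y:cv2.resize(np.ascontiguousarray(s["pixels"][y:y+40,x:x+40,::-1]),(400,400),interpolation=cv2.INTER_NEAREST)
cv2.imwrite("pics/c4.png",np.hstack([c(T,325,150),c(S,245,92)]))
```

```text
box [625.6  -6.9  30. ] [ 90.6 149.5  89.6 148.4] [  13.3  -77.1 -167.4  103.3]
box [624.4  -4.9  30. ] [ 89.1 147.   88.6 143.6] [  16.3  -76.  -165.8  104.2]
saw tri (array([649.79368064, 254.88835905,  84.24973269]), np.float64(1.8839129637778722)) disc [[647.30894899 252.43716006  40.        ]] [[647.20450404 254.80740358  40.        ]] hub [[647.69801818 253.96564357  44.        ]]
vbS (array([ 639.2, -235.6]), array([84.9, 82.2]), -85.4) [ 638.26243217 -235.04671893   20.        ]
```

View pics/c4.png

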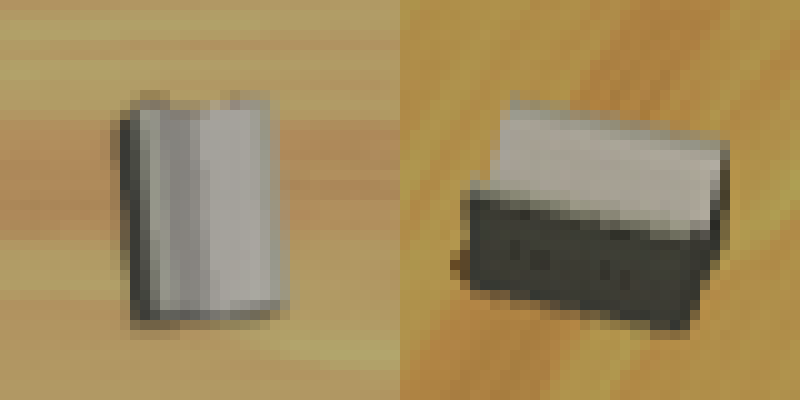

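```bash
cat > rob.py <<'E'
from bench import env, command_gripper, solve_ik, monitor, viewer, workorder
import numpy as np
def quat(deg): a=np.radians(deg)/2; return np.array([0,np.cos(a),np.sin(a),0])
def best(p,deg):
    q0=np.array(monitor.state()["joint_pos"]);c=[]
    for d in(deg,deg+180):
        j=solve_ik(p,quat(d))
        if j is not None:c.append((np.abs(np.array(j)-q0).max(),d))
    return quat(min(c)[1])
def st(m):
    s=monitor.state();print(m,"t%.1f"%s["time"],"op %.3f ff %.1f"%(s["opening"],s["finger_force"]),np.round(s["position"],1),np.round(s["force"],1))
H=215
def pick(xy,deg,z,op,force):
    command_gripper(op); p=[*xy,H]; Q=best(p,deg); env.goto(p,Q)
    env.move_straight([*xy,z+25],feed=250)
    if env.move_straight([*xy,z],feed=60,max_force=15): st("CONTACT going down"); raise SystemExit
    command_gripper(0.0,force); st("gripped")
    env.move_straight([*xy,H],feed=200); st("lifted")
def place(xy,deg,z,op):
    p=[*xy,H]; Q=best(p,deg); env.goto(p,Q)
    env.move_straight([*xy,z+20],feed=220); st("above")
    env.move_straight([*xy,z+2],feed=60,max_force=20)
    c=env.move_straight([*xy,z-2],feed=15,max_force=5); st("down %s"%c)
    command_gripper(op); env.move_straight([*xy,z+40],feed=100); env.move_straight([*xy,H],feed=250); st("clear")
E
python3 - <<'E'
from vis import *
T=pickle.load(open("top0.pkl","rb"));S=pickle.load(open("side0.pkl","rb"))
for s,c,X,Y in((T,[(133,108),(270,100),(287,300),(155,312)],325,150),(S,[(470-400,190),(690-400,237),(728-400,146),(515-400,100)],245,92)):
    P=onplane(s,[(X+x/10-.5,Y+y/10-.5) for x,y in c],40);d=P-np.roll(P,1,0)
    print(P.mean(0),np.linalg.norm(d,axis=1).round(1),np.degrees(np.arctan2(d[:,1],d[:,0])).round(1))
from rob import *
pick((447.5,-138),103,52,0.55,40)
place((634.8,-47.6),103,56,0.5)
s=viewer.snapshot("side");cv2.imwrite("pics/s1.png",cv2.resize(s["pixels"][60:260,100:400,::-1],(750,500)))
E
```

```text
[ 637.71419584 -233.47934101   40.        ] [69.2 46.2 67.8 44.3] [   5.3  -86.  -176.2   95.8]
[ 637.08780655 -233.72587604   40.        ] [43.1 69.2 42.4 68.5] [  93.9 -176.   -85.2    3.3]
gripped t3.9 op 0.125 ff 38.9 [ 447.7 -138.    52.2] [-0.5  0.1  1.5]
lifted t4.8 op 0.125 ff 38.9 [ 446.9 -137.8  214. ] [ 0.4 -0.1 -2.9]
above t6.5 op 0.125 ff 39.0 [635.2 -48.2  77.5] [ 0.9  0.2 -0.7]
down True t7.2 op 0.126 ff 39.7 [635.3 -47.6  56.2] [-0.6  0.2  5.6]
clear t8.8 op 0.499 ff 0.0 [634.6 -47.6 214.4] [ 0.   0.3 -0.9]
```

View pics/s1.png

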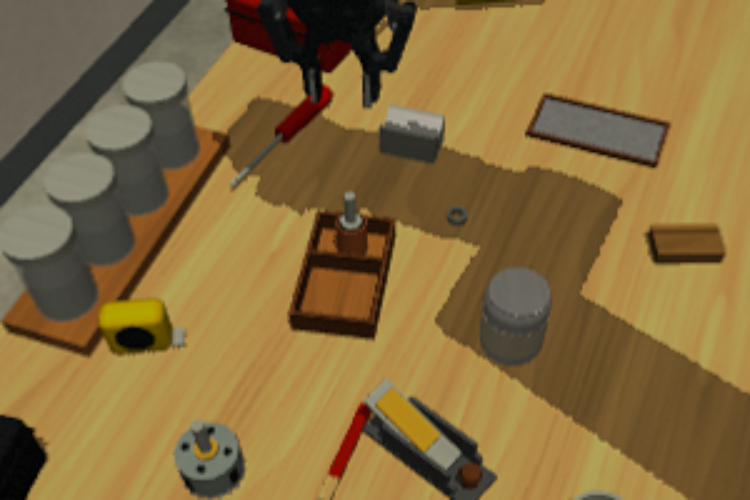

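The drum stands in the narrow cell at about (350,230), and the V-block at (412,130) hasn't moved. Saw and V-block next.

Run:
```python
from vis import *
from rob import *
pick((648,253.8),103,50,0.55,50)
place((618.6,22.5),103,54,0.4)
pick((637.4,-233.6),4,6,1.0,90)
place((453.2,373.2),5.9,9,0.85)
s=viewer.snapshot("side");cv2.imwrite("pics/s2.png",cv2.resize(s["pixels"][:,:,::-1],(800,600)))
```

```text
gripped t11.9 op 0.126 ff 48.6 [648.1 253.9  50.4] [-0.9 -0.2  2.4]
lifted t12.9 op 0.122 ff 48.7 [647.5 253.6 213.6] [-0.7 -0.6 -3. ]
above t14.6 op 0.123 ff 48.7 [619.4  23.3  74.8] [ 0.8  0.3 -1.7]
down True t15.3 op 0.124 ff 49.3 [619.1  22.4  54.3] [-0.3  0.5  4.9]
clear t16.8 op 0.399 ff 0.0 [618.3  22.5 214.2] [-0.3  0.6 -1.2]
gripped t20.5 op 0.515 ff 93.7 [ 637.9 -234.1    6.8] [-0.8 -1.4  5.1]
lifted t21.7 op 0.510 ff 92.4 [ 636.8 -233.3  213.3] [ 0.6  0.6 -6.9]
above t25.0 op 0.512 ff 92.3 [454.  373.6  30. ] [ 0.1  0.6 -5.6]
down True t25.6 op 0.512 ff 93.6 [453.3 373.3   9.8] [ 0.2 -1.   4.7]
clear t27.4 op 0.853 ff 0.0 [452.7 372.8 213.4] [-0.3  0.   0.2]
```

View pics/s2.png

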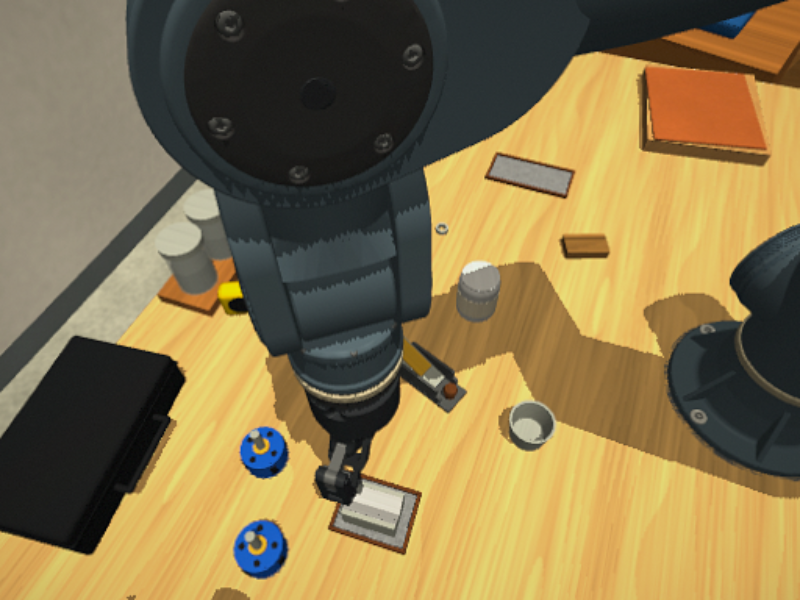

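The V-block lies lengthwise in the short tray at about (375,505). The plane, at (432,375), is next.

Run:
```python
from vis import *
from rob import *
pick((464.5,162),161,6,1.0,90)
place((430.5,-345.5),-0.9,9,0.85)
env.move_joints([-1.224,0.238,-0.013,1.319,0,1.571]); env.wait(0.3)
st("end")
for n in("top","side"):
    s=viewer.snapshot(n);pickle.dump(s,open(n+"1.pkl","wb"));cv2.imwrite(f"pics/{n}1.png",cv2.resize(s["pixels"][:,:,::-1],(800,600)))
```

```text
gripped t30.5 op 0.508 ff 92.8 [464.7 161.8   6.5] [-0.7 -2.3  6.1]
lifted t31.7 op 0.513 ff 92.3 [463.8 161.8 213.8] [ 0.1 -0.2 -7. ]
above t34.5 op 0.518 ff 92.3 [ 431.4 -345.8   30. ] [ 0.5  0.5 -5.7]
down True t35.2 op 0.513 ff 93.5 [ 430.7 -345.8    9.6] [-0.5 -0.4  5.3]
clear t37.0 op 0.848 ff 0.0 [ 430.  -345.1  213.4] [-0.7  0.2  0.3]
end t39.2 op 0.848 ff 0.0 [ 178.8 -494.   231.6] [-0.5  0.7  0.6]
```

View pics/top1.png

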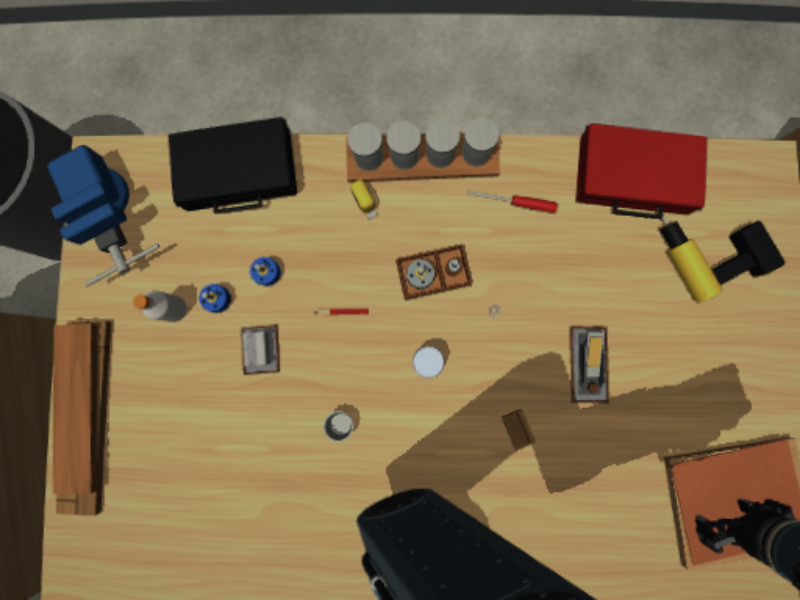

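View pics/side1.png

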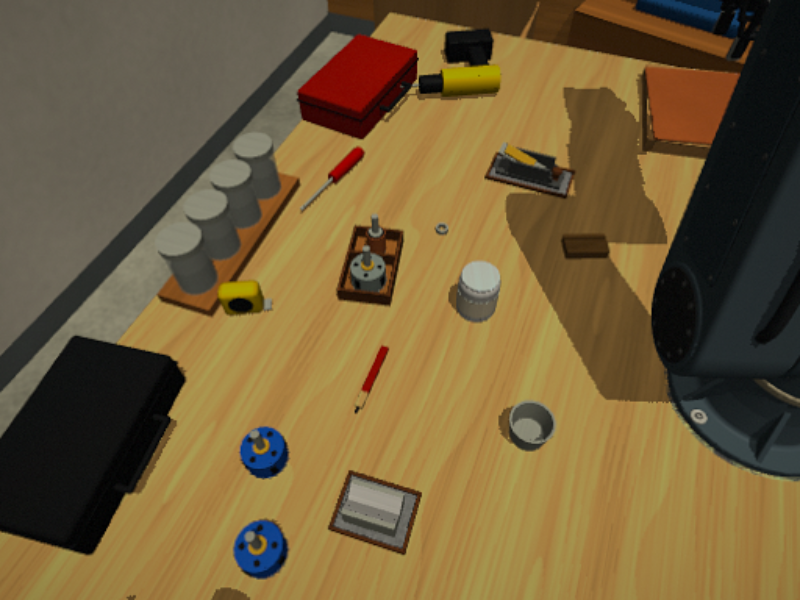

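All four tools are in place: saw (421,272) and drum (453,266) in the box, V-block (257,348) in the short tray, plane (593,362) in the long tray. The can is still at (429,361).

```bash
python3 -c "
from bench import workorder
print(workorder.hand_in())"
```

```text
the job is handed in; nothing more can be done
None
```

I set all four tools in their places with the can untouched, as the final pictures show, and handed the job in at about 39 s on the robot's clock; hand-in returned no verdict.

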